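Lid the spice grinder and give it a burst

ROBOT

A 7-joint arm with a two-finger parallel gripper is mounted at the origin on a cart in front of the work surface, level with it; the furniture and walls round the work are solid. World frame = base frame: x ahead of the robot, y to its left, z up, the work surface at z = 0. Lengths are in mm, angles in rad, forces in N, time in s.
With the tool pointing down it reaches from about 400 to 875 mm from the base axis. Payload 4.4 kg.
Tool frame: the origin (TCP) lies on the centre line of the jaws, within the pads' length; the fingertips stand 25 mm ahead of it and the grasp point (between the pads) lies 6 mm ahead of it (ctrl.finger_overhang is the distance from the TCP to the fingertips, in mm); z points along the fingers, y is the line along which they close (so a half turn about z gives the same grasp; the last joint's range is limited). The gripper opens to 85 mm and grips with 20 to 120 N. Pads are 22 mm wide; open, the fingers measure 114 mm over their backs; the gripper's body (76 mm by 85 mm) begins 54 mm behind the grasp point. The pads swing forward as they close: fully open they stand 13 mm farther back than shut.
Start: joints at [-1.414, 0.628, 0.038, 1.517, -0.027, 0.996, -0.02], TCP at [143.6, 633.953, 256.313] pointing down, gripper open.
Joint ranges: [-3.06, 3.06], [-0.37, 2.12], [-1.25, 1.32], [0.18, 2.47], [-1.1, 4.24], [0.23, 1.98], [-2.94, 2.94]. Speed limits (rad/s): [2.57, 2.57, 3.14, 3.14, 3.14, 3.14, 3.14].

INTERFACE

Orientations are given as [roll, pitch, yaw] about the fixed x, y, z axes, in that order (R = Rz(yaw) Ry(pitch) Rx(roll)).
In Python, from cell import ctrl gives the robot as it stands. The module is installed in compiled form; this text tells all that it offers.
- The arm moves only by the tool play_rows, never from a script. Its argument "targets" is a list of rows, each a list of 5 numbers: the closure, from 0 (fully open) to 1 (shut), then the shift along the tool's x, y, z in cm, then the turn about the tool's z in degrees. In form: [[gripper, dx, dy, dz, spin], ...]. A call has 1 to 10 rows; each row is the pose to reach, as a shift and turn from the pose commanded when the call began, along the tool's axes at that moment; what a row does not reach only later rows make up. A row lasts 1/10 s, in which the tool goes at most 50 mm and 8.59 degrees, less where a joint would pass 70% of its speed; a pose out of reach is approached as far as the arm can. A call with a gripper value outside its range is refused whole. The fingers move at their own pace and stop on an object; the grip force is fixed at half the most. Time passes only in rows, so rows that repeat a pose let the fingers close. It gives the time, the measured TCP pose, the force, the opening and the grip force at its end, in the units of the state.
- ctrl.read_state(): the state, without advancing time (a new reading comes with each control period).
- ctrl.get_image(name): name is "scene" or "top" or "wrist"; returns (picture, depth): 400x640x3 uint8, red, green, blue; 400x640 float32, mm along the optical axis (not along the pixel's ray), 0 where there is no reading.
- ctrl.calibration(name): a dict with "vfov" (degrees; the focal length in pixels is half the picture's height over the tangent of half this angle, whatever the lens; pixels are square), "cx", "cy" (the principal point, pixels), "extrinsics" (4x4, takes a point from camera to world coordinates); the wrist camera has in their place "mount" (4x4, takes a point from camera to tool coordinates, whose origin is the TCP and whose axes are the flange's). Camera axes: x right, y down, z forward; pixel columns grow to the right and rows downward; lengths in mm; the calibration is good to about 2 mm. A picture is of the moment at which its call begins: read the wrist's pose just before it. calibration takes no time and is no camera call.
- ctrl.finish_job(): hands the job in; it is judged then, once.
Trained networks look in the newest picture that a camera, given by its name, has taken for a name from the list of things; names that differ only in an ending like _2 or _b are one class to them, and where a whole thing is asked for, a point or a joint stands for the part that bears it (a point fixed in the world has none). Each returns a list of dicts, best first, with "confidence" (0 to 1); they miss things now and then, are a little off and sometimes report something else, mostly with a low value. They report only what shows in the picture. A call takes as long as a camera call.
- ctrl.search_frame(camera, name): "bbox" ([left, top, right, bottom] in pixels, round what is visible of it).
- ctrl.trace(camera, name): "pixels" (400x640 bool, what is visible of it) and "bbox" ([left, top, right, bottom] in pixels, round what is visible of it).
The state is a dict: "clock": time; "qpos": joint angles; "qd": joint speeds; "tau": joint torques, N m; "eef_pos": TCP position; "tool_rot": TCP orientation; "force": force on the tool from outside, world axes, zero at the start; "torque": the same for the moment, N m; "width": finger opening in mm; "gripper_force": force on a finger pad.
Only numpy, scipy, OpenCV 4.12 (cv2) and the standard library are available. Lean on these libraries where they do the work, as an engineer would, in place of code of your own. Each camera call takes 0.05 s, during which the arm holds its last target. There are 200 camera calls.

TASK

Put the black lid on the spice grinder's cup: set it level on the neck, turn it backwards (anticlockwise from above) until you feel the thread drop in, then screw it clockwise fully home. Only once it is home, press lid and cup down together as far as they go for a moment to run the grinder, then let the cup spring back up, let go, and leave the lid screwed on. Do not push the cup right down under a loose lid, and do not knock over or shove the glass, tin and jars around it.

Things in the scene. Friction and masses are not known exactly. Their poses are not given: they have to be found in the camera images.
- lid: Black screw lid with steel trim, loose, open side down on the worktop, 50 mm tall. Below, a ribbed skirt 77 mm wide, 24 mm high with its 4 mm top plate (20 mm deep inside); above it a round knob (see lid_knob). Origin: centre of the skirt's underside, z up. Inside, 1 to 5 mm above the underside, 4 lugs 8 degrees wide at 0, 90, 180, 270 degrees from its x axis leave a 60 mm bore. 0.06 to 0.13 kg.
- lid_knob (a point): Centre of the top of the lid's knob, 50 mm above the lid's origin. The knob is a ribbed upright cylinder 48 mm in diameter, 26 mm tall (24 to 50 mm above the lid's underside); grip it across from above, at any yaw.
- grinder: Press-to-grind spice grinder: round steel motor base 110 mm wide with a black collar up to 78 mm, fixed to the worktop. The steel cup, 84 mm wide, stands in it and cannot turn; its shoulder is 100 mm and its rim 121.5 mm above the worktop. Origin: centre of the base's underside, z up.
- cup_rim (a point): Centre of the cup's mouth, level with the rim; z up, x towards thread_start. Neck 57 mm wide with a bevelled rim, 68 mm over its four-start thread. The lid's origin is 8 mm below this point while the lid perches on the threads, 16 mm once the thread has dropped in, 20 mm when home (plate on the rim, knob top 30 mm above it; the lid's x axis then some 45, 36 to 54, degrees off a cup axis).
- thread_start (a point): Start (upper end) of one of the 4 like threads, 90 degrees apart, on the neck's outside, 7 mm below the rim. From here clockwise (from above) the thread runs 55 degrees, level on top, sloping below, to a raised stop rib 5 degrees wide; then a 30 degree gap to the next start. A perched lid turned clockwise jams on the ribs. One set down on the ribs' tops sits 2 mm higher until turned back.
- thread_gap (a point): Middle of one of the 4 gaps between threads (15 degrees anticlockwise of thread_start). A perched lid turned anticlockwise, at most 75 degrees, brings its lugs to the gaps and, lightly pressed (2 to 5 N), drops 8 mm onto the lower flanks. From there it screws clockwise, sinking 4 mm: home after 40 to 62 degrees, lugs against the stop ribs after 55 to 77.
- cup (a joint): Downward travel of the sprung cup in the motor base, m: 0 = up, 0.008 = fully down (grinder runs). With the lid on, a push of about 8 N starts it moving and about 14 N brings it right down; it springs back by itself.
- flute_a: Tall clear flute glass, 66 mm in diameter, 210 mm tall, loose, to the right of the grinder. Origin: centre of its foot's underside.
- tin_1: Green food tin, 57 mm in diameter, 72 mm tall, loose. Origin: centre of its underside.
- jar_1: Small jam jar with white lid, 68 mm in diameter, 84 mm tall, loose. Origin: centre of its underside.
- spice_jar_3: Spice jar with red cap, 45 mm in diameter, 106 mm tall, loose. Origin: centre of its underside.

How it is judged:
By the outcome, as a careful person would: the job done as asked, in the order asked, and still so for the second after the job is handed in, with the robot touching nothing.
It also fails if it takes over 54 s, if anything falls off the work surface, if the arm or the gripper's body presses on something with over 40 N, if the wrist force passes 120 N, or if a joint passes its speed limit or range.

## Working session

There is one attempt and no reset: what is moved stays moved. The work goes in short steps, Python scripts to look and compute and a tool call to move; the robot and the scene stay as the last step left them, time stands still between calls to the robot, and variables do not carry over. Pictures are saved under pics/ and viewed, at most 10 in all, crops included, and the job is handed in when it is done.

Besides the shell and the picture viewer there is one more tool, called by a JSON object that holds its "method" and its "body", one argument or row to a line. play_rows: Moves the arm, as the interface text tells. Its arguments: {"type":"object","properties":{"targets":{"type":"array"}},"required":["targets"]}

```bash
mkdir -p pics; cat > h.py <<'E'
import numpy as np, cv2
from cell import ctrl
from scipy.spatial.transform import Rotation as R
def cam(name):
    s=ctrl.read_state(); im,d=ctrl.get_image(name); c=ctrl.calibration(name)
    f=200/np.tan(np.radians(c['vfov'])/2)
    if 'extrinsics' in c: T=np.array(c['extrinsics'])
    else:
        W=np.eye(4); W[:3,:3]=R.from_euler('xyz',s['tool_rot']).as_matrix(); W[:3,3]=s['eef_pos']; T=W@np.array(c['mount'])
    v,u=np.mgrid[:400,:640]
    P=np.stack([(u-c['cx'])/f*d,(v-c['cy'])/f*d,d],-1)@T[:3,:3].T+T[:3,3]
    P[d==0]=np.nan
    return im,d,P,T,f,c
def save(im,n): cv2.imwrite('pics/'+n,im[...,::-1])
E
python3 - <<'E'
from h import *
np.set_printoptions(precision=1,suppress=True)
s=ctrl.read_state(); print(s)
ims=[]
for n in ['scene','top']:
    im,d,P,T,f,c=cam(n); print(n,T[:3,3],f,c['cx'],c['cy']); ims.append(im)
    save(im,n+'0.png')
    for k in ['lid','grinder','flute_a','tin_1','jar_1','spice_jar_3']:
        for r in ctrl.trace(n,k)[:2]:
            p=P[r['pixels']]; p=p[~np.isnan(p[:,0])]
            if len(p): print(k,round(r['confidence'],2),np.round(r['bbox']),np.percentile(p,[3,50,97],axis=0).ravel())
E
```

```text
{'clock': 0.0, 'qpos': array([-1.4,  0.6,  0. ,  1.5, -0. ,  1. , -0. ]), 'qd': array([-0., -0., -0., -0.,  0., -0., -0.]), 'tau': array([ -0. , -56.3,   1.2, -19.3,   0. ,   0. ,  -0. ]), 'eef_pos': array([143.4, 633.4, 255.4]), 'tool_rot': array([-3.1, -0. ,  2.9]), 'force': array([0.3, 0.1, 0.4]), 'torque': array([-0.1, -0. , -0. ]), 'gripper_force': 0.0, 'width': 85.36153644588181}
scene [-457.6 -492.1  739.1] 433.8183113760012 319.36803737526384 200.61874018961404
lid 0.74 [240. 205. 262. 230.] [425.9 202.9   7.5 448.8 222.9  28.6 485.8 250.3  54.3]
grinder 0.79 [321. 190. 353. 237.] [504.7 -72.8   8.7 525.4 -36.3  74.2 583.8  16.4 122.3]
flute_a 0.73 [407. 190. 436. 269.] [ 483.3 -317.3    5.7  498.8 -298.3  189.9  532.8 -268.2  210.7]
tin_1 0.85 [234. 178. 253. 201.] [547.9 324.2  10.6 562.4 339.5  52.9 593.7 369.   74.8]
tin_1 0.29 [322. 192. 352. 212.] [516.2 -60.6  80.8 535.7 -28.4 104.2 585.1  10.2 124.2]
jar_1 0.9 [283. 183. 302. 211.] [573.6 140.8  12.7 586.8 160.5  61.9 628.1 195.7  89.3]
spice_jar_3 0.94 [269. 170. 284. 203.] [606.5 221.9  11.6 616.2 236.2  70.6 642.8 259.9 111. ]
spice_jar_3 0.62 [405. 190. 438. 273.] [ 482.6 -316.3    6.   498.1 -297.5  191.4  532.5 -267.   210.9]
top [ 344.6   35.6 1224.3] 461.472007781227 318.1127697221667 188.3472702210731
lid 0.96 [217. 200. 250. 234.] [423.4 206.    4.6 455.5 237.8  25.1 490.2 275.2  52.4]
grinder 0.66 [313. 157. 353. 202.] [503.9 -63.8  20.9 545.6 -17.8  78.8 593.   27.3 120.5]
flute_a 0.57 [422. 179. 466. 213.] [ 478.9 -315.6   -0.1  504.5 -286.5  126.   531.  -262.3  205.7]
flute_a 0.45 [320. 157. 353. 190.] [516.9 -53.7  71.4 554.7 -19.8  99.7 590.3  15.1 121.5]
tin_1 0.94 [178. 157. 208. 184.] [546.5 326.2  13.3 570.2 347.7  67.2 596.9 377.9  72.1]
jar_1 0.82 [248. 146. 272. 174.] [571.5 143.3  29.8 597.3 169.2  82.4 628.3 199.1  87.3]
spice_jar_3 0.73 [220. 137. 243. 160.] [607.8 224.    6.4 620.8 240.  101.8 644.3 261.5 108.6]
```

```bash
ls pics
```

```text
scene0.png
top0.png
```

```bash
cat >> h.py <<'E'
def totool(target):
    s=ctrl.read_state(); M=R.from_euler('xyz',s['tool_rot']).as_matrix()
    return M.T@(np.array(target)-s['eef_pos'])/10
E
python3 - <<'E'
from h import *
a=cv2.imread('pics/top0.png'); cv2.imwrite('pics/topc.png',cv2.resize(a[110:260,150:490],None,fx=2.3,fy=2.3,interpolation=2))
s=ctrl.read_state(); print(s['tool_rot'],totool([455,238,200]), ctrl.finger_overhang)
im,d,P,*_=cam('top')
for k,(z0,z1),c in [('lid',(44,58),(455,238)),('cup',(112,128),(548,-18))]:
    m=(P[...,2]>z0)&(P[...,2]<z1)&(np.hypot(P[...,0]-c[0],P[...,1]-c[1])<60)
    print(k,m.sum(),np.round(P[m].mean(0),1),np.round(np.ptp(P[m],0),1), cv2.minEnclosingCircle(P[m][:,:2].astype(np.float32)))
E
```

```text
[ 3.14155962e+00 -1.86317058e-05  2.91879216e+00] [-39.11937985 -31.73583536   5.63207677] 25.0
lid 268 [457.7 241.4  49.2] [46.4 46.6 10.4] ((457.8822937011719, 241.7386932373047), 24.3438720703125)
cup 242 [552.6 -19.7 117.1] [64.7 66.3 11.4] ((554.6278076171875, -20.2174015045166), 34.29049301147461)
```

View pics/topc.png

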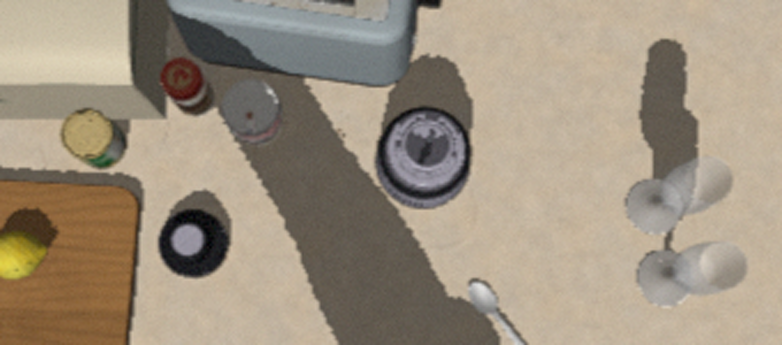

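{"method": "play_rows", "body": {
  "targets": [
    [0, -39.2, -32.1, 5.0, 79],
    [0, -39.2, -32.1, 5.0, 79],
    [0, -39.2, -32.1, 5.0, 79],
    [0, -39.2, -32.1, 5.0, 79],
    [0, -39.2, -32.1, 5.0, 79],
    [0, -39.2, -32.1, 5.0, 79],
    [0, -39.2, -32.1, 5.0, 79],
    [0, -39.2, -32.1, 5.0, 79],
    [0, -39.2, -32.1, 5.0, 79],
    [0, -39.2, -32.1, 5.0, 79]
  ]
}}

```text
clock: 1.75
eef_pos: [450.5, 240.1, 207.3]
tool_rot: [3.141, -0.0, 1.537]
force: [1.1, 1.1, 0.7]
width: 85.1
gripper_force: 0.0
```

```bash
python3 - <<'E'
from h import *
np.set_printoptions(precision=1,suppress=True)
s=ctrl.read_state(); print(s['qpos'],s['eef_pos'],s['tool_rot'])
im,d,P,T,f,c=cam('wrist'); save(im,'w1.png'); print(np.array(c['mount']))
for r in ctrl.trace('wrist','lid')[:1]:
    m=r['pixels']; print(r['confidence'],r['bbox'])
m=(P[...,2]>44)&(P[...,2]<58)&(np.hypot(P[...,0]-457,P[...,1]-241)<45)
print(m.sum(),cv2.minEnclosingCircle(P[m][:,:2].astype(np.float32)),np.median(P[m][:,2]))
m=(P[...,2]>15)&(P[...,2]<58)&(np.hypot(P[...,0]-457,P[...,1]-241)<60)
print(m.sum(),cv2.minEnclosingCircle(P[m][:,:2].astype(np.float32)))
im,d,P,*_=cam('top')
m=(abs(P[...,1]+20)<45)&(P[...,0]>600)
for x in range(600,760,15):
    q=P[m&(abs(P[...,0]-x)<8)][:,2]; print(x,np.percentile(q,[10,50,95]) if len(q) else '')
E
```

```text
[-0.8  0.5  0.4  2.  -0.3  0.7 -0.3] [450.5 240.1 207.3] [ 3.1 -0.   1.5]
[[   0.    -1.    -0.3   71.7]
 [   1.     0.    -0.     0. ]
 [   0.    -0.3    1.  -118.3]
 [   0.     0.     0.     1. ]]
0.57 [291.2, 144.1, 361.2, 215.2]
1765 ((459.5665588378906, 244.3033447265625), 24.590084075927734) 50.8115341898137
3951 ((459.5455322265625, 244.47769165039062), 39.1773681640625)
600 [-1.9 75.3 79.3]
615 [-3.9 -0.9  3.3]
630 [-4.  -0.8  3. ]
645 [ -3.4   1.6 158.8]
660 [ -3.2   2.9 178.1]
675 [ -2.9   2.4 180.4]
690 [ -3.5   3.6 180.2]
705 [ -2.3 145.9 179.9]
720 [ -2.4 146.1 180.5]
735 [ -3.  147.1 180.5]
750 [ -3.  175.4 181. ]
```

View pics/w1.png

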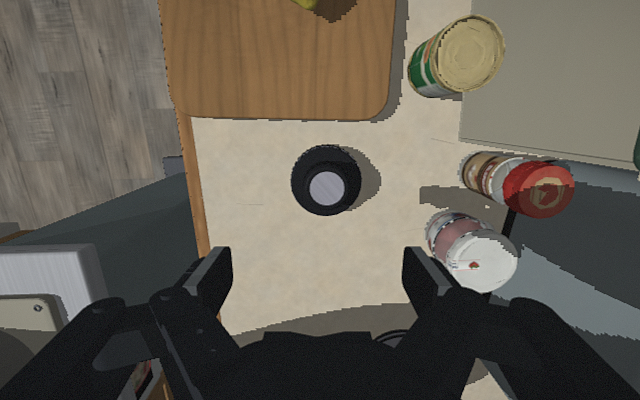

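{"method": "play_rows", "body": {
  "targets": [
    [0, 0.45, 0.88, 5, 0],
    [0, 0.45, 0.88, 10, 0],
    [0, 0.45, 0.88, 12.5, 0],
    [0, 0.45, 0.88, 13.5, 0],
    [0, 0.45, 0.88, 13.5, 0]
  ]
}}

```text
clock: 2.4
eef_pos: [457.3, 246.5, 71.4]
tool_rot: [-3.139, 0.0, 1.542]
force: [0.3, 1.0, 0.9]
width: 85.5
gripper_force: 0.0
```

{"method": "play_rows", "body": {
  "targets": [
    [0, 0, 0, 1.0, 0],
    [0, 0, 0, 1.7, 0],
    [0, 0, 0, 1.7, 0],
    [0, 0, 0, 1.7, 0]
  ]
}}

```text
clock: 2.8
eef_pos: [458.5, 245.8, 55.6]
tool_rot: [3.141, -0.0, 1.54]
force: [-0.5, -0.3, 0.1]
width: 85.5
gripper_force: 0.0
```

{"method": "play_rows", "body": {
  "targets": [
    [0, -0.1, 0.1, 0.2, 0],
    [0.3, -0.1, 0.1, 0.2, 0],
    [1, -0.1, 0.1, 0.2, 0],
    [1, -0.1, 0.1, 0.2, 0],
    [1, -0.1, 0.1, 0.2, 0],
    [1, -0.1, 0.1, 0.2, 0],
    [1, -0.1, 0.1, 0.2, 0],
    [1, -0.1, 0.1, 0.2, 0]
  ]
}}

```text
clock: 3.6
eef_pos: [459.4, 244.6, 53.9]
tool_rot: [3.141, -0.0, 1.54]
force: [-0.6, -0.5, 6.7]
width: 45.8
gripper_force: 60.9
```

```bash
python3 - <<'E'
from h import *
s=ctrl.read_state(); print(s)
E
```

```text
{'clock': 3.6, 'qpos': array([-0.68866647,  0.78457913,  0.22200668,  2.02746801, -0.44017693,
        0.37433186, -0.14794491]), 'qd': array([ 0.00109301,  0.00027438, -0.0011847 , -0.00090046, -0.00015458,
        0.00206875, -0.00154773]), 'tau': array([-3.19241961e-03, -4.84716010e+01,  3.67745988e+00, -7.64377624e+00,
       -9.53199947e-02, -3.77340037e-01, -3.83936602e-02]), 'eef_pos': array([459.4041699 , 244.64663859,  53.86638151]), 'tool_rot': array([ 3.14131372e+00, -4.56403037e-04,  1.54003795e+00]), 'force': array([-0.57140937, -0.48172991,  6.67623051]), 'torque': array([-0.11901306,  0.21200045,  0.06456759]), 'gripper_force': 60.93223985284567, 'width': 45.75399881525476}
```

{"method": "play_rows", "body": {
  "targets": [
    [1, 0, 0, -2, 0],
    [1, 0, 0, -7, 0],
    [1, 0, 0, -12, 0],
    [1, 0, 0, -16, 0],
    [1, -3, 1, -18, 0],
    [1, -8, 2.5, -18, 0],
    [1, -13, 4, -18, 0],
    [1, -18, 5.5, -18, 0],
    [1, -23, 7, -18, 0],
    [1, -28, 8.5, -18, 0]
  ]
}}

```text
clock: 4.6
eef_pos: [532.7, -29.0, 233.2]
tool_rot: [-3.141, -0.0, 1.54]
force: [0.8, 1.8, -1.1]
width: 45.7
gripper_force: 62.0
```

{"method": "play_rows", "body": {
  "targets": [
    [1, -4, 1.1, 0, 0],
    [1, -7.2, 2.1, 0, 0],
    [1, -7.2, 2.1, 0, 0],
    [1, -7.2, 2.1, 0, 0],
    [1, -7.2, 2.1, 0, 0]
  ]
}}

```text
clock: 5.1
eef_pos: [551.1, -98.3, 232.8]
tool_rot: [-3.14, -0.001, 1.541]
force: [-0.1, -0.2, -1.1]
width: 45.3
gripper_force: 62.0
```

```bash
python3 - <<'E'
from h import *
np.set_printoptions(precision=2,suppress=True)
s=ctrl.read_state(); print(s['qpos'],s['eef_pos'],s['tool_rot'],s['force'],s['width'])
im,d,P,T,f,c=cam('wrist'); save(im,'w2.png')
cc=(554,-19)
r0=np.hypot(P[...,0]-cc[0],P[...,1]-cc[1])
for a,b,rr in [(117,127,45),(95,107,55),(68,85,70)]:
    m=(P[...,2]>a)&(P[...,2]<b)&(r0<rr)
    print(a,m.sum(),cv2.minEnclosingCircle(P[m][:,:2].astype(np.float32)),np.median(P[m][:,2]),P[m].mean(0))
E
```

```text
[-0.14  0.56  0.4   1.81 -0.28  0.84  0.38] [551.13 -98.32 232.82] [-3.14 -0.    1.54] [-0.14 -0.17 -1.06] 45.2867103476488
117 1300 ((555.9120483398438, -18.422595977783203), 33.89420700073242) 121.53655658405653 [555.68 -17.32 121.15]
95 2391 ((555.882568359375, -18.611047744750977), 41.93818283081055) 100.6515550984227 [555.29 -17.44 101.23]
68 5088 ((555.8364868164062, -18.44344139099121), 51.3984489440918) 76.64468700283348 [555.63 -17.09  77.17]
```

View pics/w2.png

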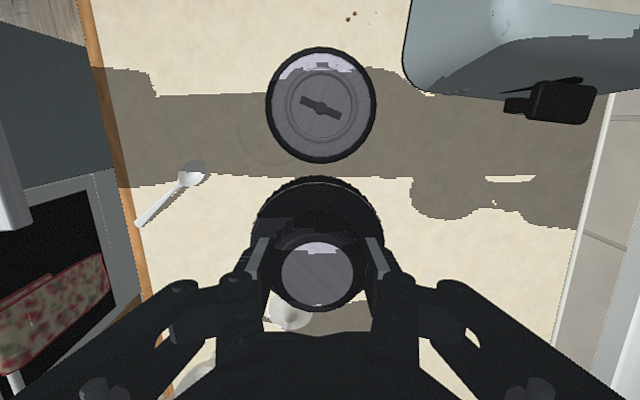

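```bash
python3 - <<'E'
from h import *
np.set_printoptions(precision=2,suppress=True)
im,d,P,T,f,c=cam('wrist'); s=ctrl.read_state()
M=R.from_euler('xyz',s['tool_rot']).as_matrix(); Q=(P-s['eef_pos'])@M
u=np.mgrid[:400,:640]
for n,k in [('knob',(slice(243,310),slice(282,352))),]:
    q=Q[k].reshape(-1,3); q=q[(~np.isnan(q[:,0]))]; q=q[(q[:,2]>-3)&(q[:,2]<15)]; z=np.median(q[:,2]); p=q[abs(q[:,2]-z)<3]
    A=np.c_[p[:,:2],np.ones(len(p))]; print(z,len(p),cv2.minEnclosingCircle(p[:,:2].astype(np.float32)),np.linalg.lstsq(A,p[:,2],rcond=None)[0])
print(totool([555.9,-18.4,180]))
E
```

```text
2.8942173316132 4492 ((-0.7472138404846191, -0.15989971160888672), 22.645845413208008) [-0.01  0.    2.92]
[7.97 0.23 5.31]
```

{"method": "play_rows", "body": {
  "targets": [
    [1, 4, 0.12, 0, 0],
    [1, 8.0, 0.25, 0, 0],
    [1, 8.0, 0.25, 3, 0],
    [1, 8.0, 0.25, 4.5, 0],
    [1, 8.0, 0.25, 4.5, 0],
    [1, 8.0, 0.25, 4.5, 0],
    [1, 8.0, 0.25, 4.5, 0]
  ]
}}

```text
clock: 5.9
eef_pos: [557.2, -20.0, 189.2]
tool_rot: [3.14, -0.0, 1.54]
force: [0.9, 0.8, -0.4]
width: 45.4
gripper_force: 62.0
```

```bash
python3 - <<'E'
from h import *
s=ctrl.read_state(); print(s['eef_pos'],s['force'],s['qpos'],totool([555.9,-17.8,173]))
E
```

```text
[557.20780689 -19.98852041 189.19872968] [ 0.86514771  0.78624837 -0.35400928] [-0.26020923  0.61064904  0.37903335  1.85672334 -0.32283555  0.73275781
  0.26780198] [ 0.21471956 -0.14041864  1.6196192 ]
```

{"method": "play_rows", "body": {
  "targets": [
    [1, 0.15, -0.1, 0.6, 0],
    [1, 0.15, -0.1, 1.2, 0],
    [1, 0.15, -0.1, 1.2, 0],
    [1, 0.15, -0.1, 1.2, 0],
    [1, 0.15, -0.1, 1.2, 0]
  ]
}}

```text
clock: 6.4
eef_pos: [555.7, -18.6, 176.3]
tool_rot: [3.141, 0.0, 1.54]
force: [0.3, -0.4, -0.7]
width: 45.6
gripper_force: 62.0
```

{"method": "play_rows", "body": {
  "targets": [
    [1, 0.03, 0, 0.2, 0],
    [1, 0.03, 0, 0.4, 0],
    [1, 0.03, 0, 0.5, 0],
    [1, 0.03, 0, 0.6, 0],
    [1, 0.03, 0, 0.6, 0]
  ]
}}

```text
clock: 6.9
eef_pos: [555.5, -18.1, 170.0]
tool_rot: [-3.141, -0.0, 1.54]
force: [-0.7, -0.2, 0.0]
width: 45.6
gripper_force: 62.0
```

{"method": "play_rows", "body": {
  "targets": [
    [1, 0, 0, 0.1, 0],
    [1, 0, 0, 0.15, 0],
    [1, 0, 0, 0.15, 0]
  ]
}}

```text
clock: 7.2
eef_pos: [555.6, -18.1, 168.6]
tool_rot: [-3.141, -0.0, 1.54]
force: [0.4, -0.2, -0.8]
width: 45.7
gripper_force: 62.0
```

{"method": "play_rows", "body": {
  "targets": [
    [1, 0, 0, 0.1, 0],
    [1, 0, 0, 0.1, 0],
    [1, 0, 0, 0.1, 0]
  ]
}}

```text
clock: 7.5
eef_pos: [555.6, -18.1, 167.7]
tool_rot: [-3.142, -0.0, 1.54]
force: [1.0, 0.2, -0.7]
width: 45.6
gripper_force: 62.1
```

{"method": "play_rows", "body": {
  "targets": [
    [1, 0, 0, 0.1, 0],
    [1, 0, 0, 0.1, 0],
    [1, 0, 0, 0.1, 0]
  ]
}}

```text
clock: 7.8
eef_pos: [555.6, -18.1, 167.6]
tool_rot: [3.141, -0.001, 1.54]
force: [-1.2, 0.9, 5.9]
width: 45.8
gripper_force: 62.8
```

{"method": "play_rows", "body": {
  "targets": [
    [1, 0, 0, -0.02, -4],
    [1, 0, 0, -0.02, -8],
    [1, 0, 0, -0.02, -12],
    [1, 0, 0, -0.02, -12]
  ]
}}

```text
clock: 8.2
eef_pos: [556.2, -18.3, 167.6]
tool_rot: [3.14, 0.0, 1.75]
force: [0.3, -0.1, 5.2]
width: 45.9
gripper_force: 62.6
```

{"method": "play_rows", "body": {
  "targets": [
    [1, 0, 0, -0.02, -4],
    [1, 0, 0, -0.02, -8],
    [1, 0, 0, -0.02, -12],
    [1, 0, 0, -0.02, -12]
  ]
}}

```text
clock: 8.6
eef_pos: [556.1, -18.3, 167.6]
tool_rot: [3.14, 0.0, 1.958]
force: [-0.6, 0.1, 4.4]
width: 45.6
gripper_force: 62.6
```

{"method": "play_rows", "body": {
  "targets": [
    [1, 0, 0, 0, -4],
    [1, 0, 0, 0, -8],
    [1, 0, 0, 0, -12],
    [1, 0, 0, 0, -12]
  ]
}}

```text
clock: 9.0
eef_pos: [555.1, -18.1, 166.7]
tool_rot: [-3.141, -0.001, 2.166]
force: [-1.3, -0.3, -0.9]
width: 45.7
gripper_force: 62.0
```

{"method": "play_rows", "body": {
  "targets": [
    [1, 0, 0, 0.1, -3],
    [1, 0, 0, 0.2, -3],
    [1, 0, 0, 0.35, -3],
    [1, 0, 0, 0.5, -3],
    [1, 0, 0, 0.6, -3],
    [1, 0, 0, 0.6, -3]
  ]
}}

```text
clock: 9.6
eef_pos: [555.4, -18.1, 160.8]
tool_rot: [-3.141, -0.0, 2.22]
force: [-0.3, 0.1, -0.8]
width: 45.8
gripper_force: 62.0
```

{"method": "play_rows", "body": {
  "targets": [
    [1, 0, 0, 0.08, 0],
    [1, 0, 0, 0.14, 0],
    [1, 0, 0, 0.14, 0],
    [1, 0, 0, 0.14, 0]
  ]
}}

```text
clock: 10.0
eef_pos: [555.6, -18.1, 159.7]
tool_rot: [3.142, 0.0, 2.221]
force: [-0.1, 0.3, -1.0]
width: 45.7
gripper_force: 62.0
```

{"method": "play_rows", "body": {
  "targets": [
    [1, 0, 0, 0.05, 0],
    [1, 0, 0, 0.08, 0],
    [1, 0, 0, 0.08, 0]
  ]
}}

```text
clock: 10.3
eef_pos: [555.6, -18.1, 159.1]
tool_rot: [3.141, 0.0, 2.221]
force: [0.1, -0.6, 0.9]
width: 45.2
gripper_force: 62.3
```

{"method": "play_rows", "body": {
  "targets": [
    [1, 0, 0, 0.02, 4],
    [1, 0, 0, 0.05, 8],
    [1, 0, 0, 0.08, 12],
    [1, 0, 0, 0.08, 12]
  ]
}}

```text
clock: 10.7
eef_pos: [556.6, -18.2, 159.0]
tool_rot: [3.14, 0.001, 2.01]
force: [-0.3, 0.0, 6.2]
width: 45.8
gripper_force: 62.6
```

{"method": "play_rows", "body": {
  "targets": [
    [1, 0, 0, 0, 4],
    [1, 0, 0, 0, 8],
    [1, 0, 0, 0, 12],
    [1, 0, 0, 0, 12]
  ]
}}

```text
clock: 11.1
eef_pos: [555.6, -18.0, 158.0]
tool_rot: [-3.142, 0.0, 1.802]
force: [-0.4, 0.6, -0.3]
width: 45.6
gripper_force: 62.0
```

```bash
python3 - <<'E'
from h import *
s=ctrl.read_state(); print(s['eef_pos'],s['force'],s['torque'],s['qpos'])
E
```

```text
[555.59909074 -18.04296148 157.99877586] [-0.38633191  0.649186   -0.28172522] [-0.01798886 -0.02212563 -0.01532951] [-0.200844    0.64327249  0.28155229  1.88257071 -0.27717242  0.65361732
  0.47962499]
```

{"method": "play_rows", "body": {
  "targets": [
    [1, 0, 0, 0.04, 4],
    [1, 0, 0, 0.08, 8],
    [1, 0, 0, 0.12, 12],
    [1, 0, 0, 0.12, 12]
  ]
}}

```text
clock: 11.5
eef_pos: [555.5, -18.0, 156.7]
tool_rot: [-3.141, 0.0, 1.594]
force: [-0.8, 0.3, -1.6]
width: 45.6
gripper_force: 62.0
```

{"method": "play_rows", "body": {
  "targets": [
    [1, 0, 0, 0.04, 4],
    [1, 0, 0, 0.08, 8],
    [1, 0, 0, 0.12, 12],
    [1, 0, 0, 0.12, 12]
  ]
}}

```text
clock: 11.9
eef_pos: [555.7, -18.0, 155.6]
tool_rot: [3.142, 0.0, 1.385]
force: [-0.0, -0.2, -1.9]
width: 46.0
gripper_force: 62.0
```

```bash
python3 - <<'E'
from h import *
s=ctrl.read_state(); print(s['eef_pos'],s['force'],s['torque'],s['qpos'],s['tool_rot'])
E
```

```text
[555.67507621 -17.9967312  155.5661189 ] [-0.00444837 -0.22183047 -1.90731077] [-0.02273261 -0.07544168 -0.00302376] [-0.27417894  0.66442816  0.39860713  1.88625998 -0.39591275  0.66885
  0.1773366 ] [3.14153978e+00 1.92054318e-04 1.38529082e+00]
```

{"method": "play_rows", "body": {
  "targets": [
    [1, 0, 0, 0.03, 3],
    [1, 0, 0, 0.06, 6],
    [1, 0, 0, 0.06, 8],
    [1, 0, 0, 0.06, 8]
  ]
}}

```text
clock: 12.3
eef_pos: [555.9, -18.2, 155.3]
tool_rot: [3.141, -0.0, 1.245]
force: [-0.0, 0.1, 2.2]
width: 45.5
gripper_force: 62.3
```

```bash
python3 - <<'E'
from h import *
s=ctrl.read_state(); print(s['eef_pos'],s['force'],s['torque'],s['tool_rot'])
E
```

```text
[555.87418583 -18.18535847 155.34626038] [-0.01790247  0.13032276  2.17122023] [ 0.04074742 -0.06250194 -0.02442255] [ 3.14094851e+00 -1.36939478e-04  1.24482343e+00]
```

{"method": "play_rows", "body": {
  "targets": [
    [1, 0, 0, 0, 3],
    [1, 0, 0, 0, 6],
    [1, 0, 0, 0, 8],
    [1, 0, 0, 0, 8]
  ]
}}

```text
clock: 12.7
eef_pos: [556.8, -18.3, 155.4]
tool_rot: [3.139, -0.0, 1.106]
force: [3.4, -0.2, 0.8]
width: 45.8
gripper_force: 62.2
```

```bash
python3 - <<'E'
from h import *
s=ctrl.read_state(); print(s['eef_pos'],s['force'],s['torque'],s['tool_rot'])
E
```

```text
[556.81075278 -18.26659217 155.44394557] [ 3.36977847 -0.23928645  0.84699754] [-0.15401875 -0.72124726  0.33565666] [ 3.13898298e+00 -3.92987803e-04  1.10575473e+00]
```

{"method": "play_rows", "body": {
  "targets": [
    [1, 0, 0, 0, 2],
    [1, 0, 0, 0, 4],
    [1, 0, 0, 0, 5],
    [1, 0, 0, 0, 5]
  ]
}}

```text
clock: 13.1
eef_pos: [557.5, -17.3, 155.4]
tool_rot: [3.138, -0.002, 1.019]
force: [6.2, 1.4, -1.2]
width: 45.6
gripper_force: 62.3
```

```bash
python3 - <<'E'
from h import *
s=ctrl.read_state(); print(s['eef_pos'],s['force'],s['torque'],s['tool_rot'])
im,d,P,T,f,c=cam('scene'); save(cv2.resize(im[160:260,280:400],None,fx=5,fy=5),'s3.png')
E
```

```text
[557.54771118 -17.2997105  155.41434968] [ 6.18104218  1.3925777  -1.18531146] [ 0.1978403  -1.38433514  1.10864043] [ 3.13844489e+00 -1.75932528e-03  1.01880611e+00]
```

View pics/s3.png

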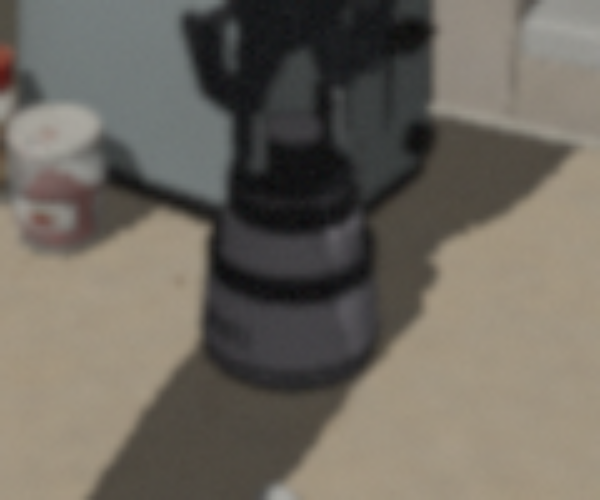

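{"method": "play_rows", "body": {
  "targets": [
    [1, -0.05, 0, 0.0, -2],
    [1, -0.05, 0, 0.3, -2],
    [1, -0.05, 0, 0.6, -2],
    [1, -0.05, 0, 0.9, -2],
    [1, -0.05, 0, 1.0, -2],
    [1, -0.05, 0, 1.0, -2],
    [1, -0.05, 0, 1.0, -2]
  ]
}}

```text
clock: 13.85
eef_pos: [557.3, -17.2, 147.1]
tool_rot: [3.139, -0.004, 1.05]
force: [2.1, 2.5, 13.4]
width: 46.0
gripper_force: 63.8
```

{"method": "play_rows", "body": {
  "targets": [
    [1, 0, 0, 0.1, 0],
    [1, 0, 0, 0.15, 0],
    [1, 0, 0, 0.15, 0],
    [1, 0, 0, 0.15, 0],
    [1, 0, 0, 0.15, 0]
  ]
}}

```text
clock: 14.35
eef_pos: [557.4, -17.3, 147.0]
tool_rot: [3.139, -0.005, 1.05]
force: [-1.3, 2.6, 24.5]
width: 45.6
gripper_force: 65.0
```

{"method": "play_rows", "body": {
  "targets": [
    [1, 0, 0, -0.3, 0],
    [1, 0, 0, -0.6, 0],
    [1, 0, 0, -0.9, 0],
    [1, 0, 0, -1.12, 0],
    [1, 0, 0, -1.12, 0],
    [1, 0, 0, -1.12, 0]
  ]
}}

```text
clock: 14.95
eef_pos: [557.2, -17.4, 155.5]
tool_rot: [3.139, -0.003, 1.05]
force: [5.1, 2.4, 2.1]
width: 45.9
gripper_force: 64.5
```

```bash
python3 - <<'E'
from h import *
s=ctrl.read_state(); print(s['eef_pos'],s['force'],s['torque'],s['tool_rot'])
E
```

```text
[557.24452571 -17.37232605 155.45303967] [5.12524111 2.43410389 2.0979395 ] [ 0.59538972 -1.25711659  0.16079139] [ 3.13890283 -0.00323422  1.05031094]
```

{"method": "play_rows", "body": {
  "targets": [
    [0.4, 0, 0, 0, 0],
    [0.2, 0, 0, 0, 0],
    [0, 0, 0, 0, 0],
    [0, 0, 0, 0, 0],
    [0, 0, 0, 0, 0],
    [0, 0, 0, -2, 0],
    [0, 0, 0, -5, 0],
    [0, 0, 0, -9, 0],
    [0, 0, 0, -12, 0],
    [0, 0, 0, -12, 0]
  ]
}}

```text
clock: 15.95
eef_pos: [557.5, -19.3, 278.8]
tool_rot: [3.135, -0.004, 1.051]
force: [-0.4, -0.8, -0.3]
width: 85.4
gripper_force: 0.0
```

{"method": "play_rows", "body": {
  "targets": [
    [0, -5, 0, 0, 0],
    [0, -9, 0, 0, 0],
    [0, -9, 0, 0, 0],
    [0, -9, 0, 0, 0]
  ]
}}

```text
clock: 16.35
eef_pos: [509.9, -97.3, 274.4]
tool_rot: [-3.14, -0.0, 1.049]
force: [0.3, 0.6, 0.6]
width: 84.9
gripper_force: 0.0
```

```bash
python3 - <<'E'
from h import *
s=ctrl.read_state(); print(s['eef_pos'],s['force'],s['width'])
im,d,P,T,f,c=cam('wrist'); save(im,'w4.png')
r0=np.hypot(P[...,0]-556,P[...,1]+18)
for a,b,rr in [(145,158,35),(120,132,45)]:
    m=(P[...,2]>a)&(P[...,2]<b)&(r0<rr)
    p=P[m]; print(m.sum(),cv2.minEnclosingCircle(p[:,:2].astype(np.float32)),np.median(p[:,2]))
    A=np.c_[p[:,:2]-p[:,:2].mean(0),np.ones(len(p))]; print(np.linalg.lstsq(A,p[:,2],rcond=None)[0])
E
```

```text
[509.86011826 -97.28922323 274.35811035] [0.27979502 0.61245201 0.5943872 ] 84.86211314467695
2985 ((555.269775390625, -18.1284236907959), 24.553709030151367) 152.16109523386706
[ 2.91058983e-04 -1.11643991e-03  1.51932078e+02]
3416 ((555.1995849609375, -18.146728515625), 39.22478103637695) 125.92848614454155
[ 3.66900983e-04 -2.84378585e-04  1.25870123e+02]
```

View pics/w4.png

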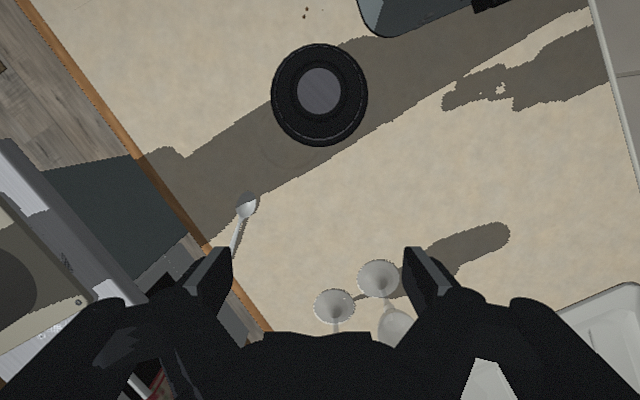

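The lid, at (319,95), sits level and centred. Its knob top is at about 152 mm, against 151.5 expected, so it is home with the cup sprung back up. The gripper is clear of everything.

```bash
python3 -c "
from cell import ctrl
print(ctrl.finish_job())"
```

```text
the job is handed in; nothing more can be done
None
```

The lid is screwed fully home on the grinder's cup, the cup was pressed right down once and sprang back up, and the job was handed in at about 16 s with the gripper clear.

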